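# Weigh two detector tubes against each other and keep the loaded one

## Task

One of the two look-alike detector tubes in the blue block is the loaded, heavier one: press the green pad all the way down to raise them out of their wells, then stand one tube on each pan of the balance, let go and let it tip. Slide the tube on the side that drops across from its pan onto the green shelf, without lifting it off, so that it stands wholly on the shelf; leave the other tube standing on its pan. Do not tip a tube over or shift the aluminium probe that lies behind the block.

Things in the scene. Friction and masses are not known exactly. Their poses are not given: they have to be found in the camera images.
- block: storage block, blue, 90 mm (x) by 210 mm (y), top face 96 mm above the table; origin on the table under its centre, z up. Two open wells, 57 mm diameter, at y = +55 mm and y = -55 mm, each with a tube standing on a steel lifter disc. The press pad is on its -x side.
- ejector_top (a point): centre of the top of the green press pad, a disc of 44 mm diameter, 88 mm from the block's centre on its -x side; 100 mm above the table at the start, 60 mm when pressed fully down. Needs about 15 N throughout; it stays where it is left.
- ejector (a joint): travel of the press pad (m): 0 at the start, 0.040 fully down. Both tubes rise by the same amount, so that their tops then stand 38 mm above the block; friction keeps them up.
- unit_a: upright detector tube, 52 mm diameter, 80 mm tall, grey with black end caps and a yellow band near the top; the twin of the other in looks, but one of the two (either) is clearly heavier inside (about 0.42 kg against 0.22 kg). Origin at its centre, half-way up; z is its axis. At the start it stands in a well of the block, its top 2 mm below the block's top face, so it cannot be gripped until it is raised.
- unit_b: upright detector tube, 52 mm diameter, 80 mm tall, grey with black end caps and a yellow band near the top; the twin of the other in looks, but one of the two (either) is clearly heavier inside (about 0.42 kg against 0.22 kg). Origin at its centre, half-way up; z is its axis. At the start it stands in a well of the block, its top 2 mm below the block's top face, so it cannot be gripped until it is raised.
- balance: pivot balance with a grey base; origin on the table under the pivot, z up. Its beam lies along its y, with the pans at y = +110 mm and -110 mm. On its +x side is the fixed green keep shelf, from x = 48 to 140 mm and 320 mm long in y, top 58 mm above the table, 2 mm lower than a pan that is down, with a 3 mm gap to the pan; at x = 140 mm a steel fence, 27 mm higher than the shelf, closes its back. A tube standing on the shelf has its centre 98 mm above the table.
- shelf: the green keep shelf with its fence, fixed to the balance; same origin and axes as the balance.
- pan_left_top (a point): centre of the top surface of the left weighing pan (the balance's +y side), a steel plate 90 x 90 mm that always stays level, with 8 mm high lips on three sides and none towards the shelf (+x of the balance). It moves up and down 15 mm about its middle height of 75 mm above the table: 60 mm when down, 90 mm when up. A dashpot makes it give way slowly when loaded.
- pan_right_top (a point): centre of the top surface of the right weighing pan (the balance's -y side), a steel plate 90 x 90 mm that always stays level, with 8 mm high lips on three sides and none towards the shelf (+x of the balance). It moves up and down 15 mm about its middle height of 75 mm above the table: 60 mm when down, 90 mm when up. A dashpot makes it give way slowly when loaded.
- pan_left: the left pan (see its top point); origin on its hinge at the beam's end, 30 mm below the pan's top.
- pan_right: the right pan (see its top point); origin on its hinge at the beam's end, 30 mm below the pan's top.
- beam (a joint): tilt of the balance beam (rad): +0.14 left pan fully down, -0.14 right pan fully down. Damped: with both tubes on, tipping from end to end takes 2 to 4 s. When the heavier tube has left its pan, that pan slowly rises and the other sinks.
- probe: bystander, to be left where it stands: aluminium probe tube, 44 mm diameter, 150 mm long, lying on two rubber feet behind the block; origin at the underside of its middle.

How it is judged:
By the outcome, as a careful person would: the job done as asked, in the order asked, and still so for the second after the job is handed in, with the robot touching nothing.
It also fails if it takes over 72 s, if anything falls off the work surface, if the arm or the gripper's body presses on something with over 40 N, if the wrist force passes 120 N, or if a joint passes its speed limit or range.

## Robot

A 6-joint arm with a two-finger parallel gripper is mounted at the origin on the work surface. World frame = base frame: x ahead of the robot, y to its left, z up, the work surface at z = 0. Lengths are in m, angles in rad, forces in N, time in s.
With the tool pointing down it reaches from about 0.35 to 0.8 m from the base axis. Payload 7.3 kg.
Tool frame: the origin (TCP) lies between the finger pads; the fingertips stand 25 mm ahead of it and the grasp point (between the pads) lies 6 mm ahead of it (r.tip_extent is the distance from the TCP to the fingertips, in m); z points along the fingers, y is the direction in which the jaws open and shut (so a half turn about z gives the same grasp; the last joint's range is limited). The gripper opens to 85 mm and grips with 20 to 120 N. Pads are 22 mm wide; open, the fingers measure 114 mm over their backs; the gripper's body (76 mm by 85 mm) begins 54 mm behind the grasp point. The pads swing forward as they close: fully open they stand 13 mm farther back than shut.
Start: joints at [-1.439, 0.342, 1.524, -0, 1.275, -0.146], TCP at [0.144, -0.505, 0.256] pointing down, gripper open.
Joint ranges: [-2.53, 2.53], [-0.77, 2.02], [0.04, 2.7], [-1, 4.14], [0.28, 2.66], [-3.11, 3.11]. Speed limits (rad/s): [2.57, 2.57, 3.14, 3.14, 3.14, 3.14].

## Interface

Orientations are given as a unit quaternion [x, y, z, w].
In Python, from workcell import r, command_gripper, optics gives the robot as it stands. The module is installed in compiled form; this text tells all that it offers. Calls block until the motion is done:
- r.reach(position, orientation): joint-space move of the TCP to a pose.
- r.move_straight(position, orientation=None, speed=0.15, max_force=None): straight line of the TCP; orientation=None keeps the orientation; speed is the mean speed in m/s. With max_force (N) it stops when the force on the tool has changed by that much, and returns True; else False.
- r.movej(angles): joint-space move.
- command_gripper(opening, force=None): finger opening in m; force is the grip in N (None keeps the last); returns when the fingers have stopped.
- r.hold(seconds).
- r.solve_ik(position, orientation): joint angles nearest the present ones, or None.
- r.read_state(): the state.
- optics.get_image(name): name is "scene" or "top"; returns (picture, depth): 420x560x3 uint8, red, green, blue; 420x560 float32, m along the optical axis (not along the pixel's ray), 0 where there is no reading.
- optics.camera_model(name): a dict with "K" (3x3 intrinsics, pixels), "R" (3x3) and "t" (3): a world point X has camera coordinates R X + t. Camera axes: x right, y down, z forward; pixel columns grow to the right and rows downward; lengths in m; the calibration is good to about 2 mm. A picture is of the moment at which its call begins. camera_model takes no time and is no camera call.
A pose or a line that the arm cannot do raises r.PlanningError and nothing moves.
- r.finish_job(): hands the job in, once; it reports no verdict.
The state is a dict: "time_s": time; "joint_positions": joint angles; "dq": joint speeds; "tau": joint torques, N m; "eef_pos": TCP position; "eef_rot": TCP orientation; "contact_force": force on the tool from outside, world axes, zero at the start; "torque": the same for the moment, N m; "grip_width": finger opening in m.
Only numpy, scipy, OpenCV 4.12 (cv2) and the standard library are available. Lean on these libraries where they do the work, as an engineer would, in place of code of your own. Each camera call takes 0.05 s, during which the arm holds its last target.

## Working session

There is one attempt and no reset: what is moved stays moved. The work goes in short steps, each a Python script; the robot and the scene stay as the last script left them, time stands still between calls to the robot, and variables do not carry over. Pictures are saved under pics/ and viewed, and the job is handed in when it is done.

```bash
mkdir -p pics
python3 - <<'E'
from workcell import r, optics
import cv2, numpy as np
for n in("scene","top"):
    p,d=optics.get_image(n); cv2.imwrite(f"pics/{n}0.png",p[...,::-1]); np.savez(f"{n}0.npz",p=p,d=d)
    m=optics.camera_model(n); print(n,m["K"],m["R"],m["t"])
print(r.read_state(), r.tip_extent)
E
```

```text
scene [[505.15169629   0.         276.83148275]
 [  0.         505.15169629 212.49418451]
 [  0.           0.           1.        ]] [[-0.7465785   0.66519451  0.01169623]
 [ 0.41901161  0.48378632 -0.76836194]
 [-0.51676862 -0.56874165 -0.63990869]] [ 0.39739211 -0.18771243  1.42973527]
top [[413.67387807   0.         280.1470875 ]
 [  0.         413.67387807 208.75157099]
 [  0.           0.           1.        ]] [[ 0.01806283 -0.99942748 -0.02860855]
 [-0.98830535 -0.01351404 -0.1518878 ]
 [ 0.15141422  0.03101751 -0.98798363]] [0.01497992 0.53676492 0.85879961]
{'time_s': 0.1, 'joint_positions': array([-1.43900319e+00,  3.42640528e-01,  1.52491752e+00, -1.10348705e-05,
        1.27539805e+00, -1.46029377e-01]), 'dq': array([-5.14383888e-05, -1.31719384e-03, -1.72850426e-03,  1.09291217e-03,
       -1.89039269e-03,  5.37151518e-04]), 'tau': array([ 1.84783181e-03, -4.34447086e+01, -2.46490699e+01, -1.55399584e-04,
        4.70399173e-03, -1.89989669e-05]), 'eef_pos': array([ 0.14394862, -0.50454561,  0.25570332]), 'eef_rot': array([ 9.90366883e-01,  1.38466506e-01, -4.24705981e-07, -6.81739787e-04]), 'contact_force': array([ 0.51429852, -0.27870147, -0.96733563]), 'torque': array([-0.02375918,  0.00788308, -0.05485886]), 'grip_width': 0.08558975067742483} 0.025
```

View pics/scene0.png

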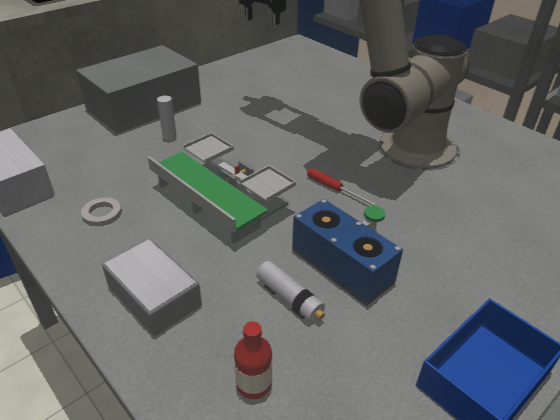

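View pics/top0.png

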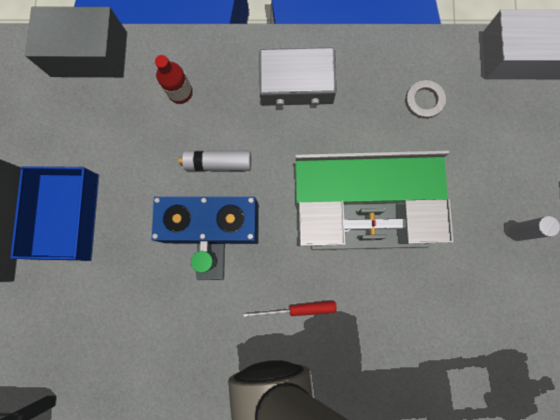

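The top view shows the blue block around (205,220), the pad at (202,261), the probe at (215,160), the green shelf around (372,180), and the pans at (321,222) and (428,221). I'll measure these next.

```bash
cat > h.py <<'E'
import cv2, numpy as np
from workcell import r, optics, command_gripper
def cast(n,uv,z):
    m=optics.camera_model(n);K,R,t=m["K"],m["R"],m["t"]
    uv=np.atleast_2d(uv).astype(float)
    d=(np.c_[uv,np.ones(len(uv))]@np.linalg.inv(K).T)@R
    c=-R.T@t
    return c+d*((z-c[2])/d[:,2])[:,None]
def pix(n,d):
    m=optics.camera_model(n);K,R,t=m["K"],m["R"],m["t"]
    v,u=np.mgrid[0:420,0:560]
    P=np.stack([u,v,np.ones_like(u)],-1)@np.linalg.inv(K).T*d[...,None]
    return (P-t)@R
def save(tag,crop=None):
    for n in("scene","top"):
        p,d=optics.get_image(n); cv2.imwrite(f"pics/{n}{tag}.png",p[...,::-1]); np.savez(f"{n}{tag}.npz",p=p,d=d)
def quat(a): # tool down, jaw (y axis) yaw: x axis of tool at angle a
    from scipy.spatial.transform import Rotation as Ro
    return (Ro.from_euler('z',a)*Ro.from_quat([1,0,0,0])).as_quat()
E
cat > m.py <<'E'
from h import *
def big(m): 
    c=max(cv2.findContours(m.astype(np.uint8),0,2)[0],key=cv2.contourArea); return c
for n in("top","scene"):
    f=np.load(n+"0.npz");p,d=f["p"],f["d"];W=pix(n,d)
    hsv=cv2.cvtColor(p,cv2.COLOR_RGB2HSV);H,S,V=[hsv[...,i] for i in range(3)]
    g=(H>45)&(H<80)&(S>120)&(V>60)
    N,L,st,ce=cv2.connectedComponentsWithStats(g.astype(np.uint8))
    for i in range(1,N):
        if st[i,4]>60:
            print(n,"green",st[i],ce[i].round(1)); m=L==i
            w=W[m];print("  medz",np.median(w[:,2]),"mean",w.mean(0))
            if st[i,4]<1500:
                print("  pad",cast(n,ce[i],0.1))
            else:
                b=cv2.boxPoints(cv2.minAreaRect(cast(n,big(m)[:,0],0.058)[:,:2].astype(np.float32)))
                print("  shelf corners",b.round(4).tolist(),b.mean(0))
    bl=(W[...,2]>.09)&(W[...,2]<.103)&(W[...,0]<.75)&(W[...,1]>0.0)&(W[...,1]<.33)&(H>100)&(H<130)&(S>80)
    c=big(bl);q=cast(n,c[:,0],.096)[:,:2].astype(np.float32)
    rc=cv2.minAreaRect(q);print(n,"block",rc,"medz",np.median(W[bl][:,2]))
    # yellow-ish well centres (brass knobs)
    k=(H>8)&(H<25)&(S>110)&(V>80)
    N,L,st,ce=cv2.connectedComponentsWithStats(k.astype(np.uint8))
    for i in range(1,N):
        if st[i,4]>25: print("  orange",st[i,4],ce[i].round(1),cast(n,ce[i],.094)[0],W[L==i].mean(0))
    # pans
    pn=(W[...,2]>.05)&(W[...,2]<.1)&(S<40)&(V>100)&(W[...,1]<0)&(W[...,1]>-.45)&(W[...,0]<.65)&(W[...,0]>.3)
    N,L,st,ce=cv2.connectedComponentsWithStats(pn.astype(np.uint8))
    for i in range(1,N):
        if st[i,4]>200: w=W[L==i];print("  pan?",st[i],ce[i].round(1),np.median(w,0))
E
python3 m.py
```

```text
top green [ 296  157  152   46 6239] [371.  179.6]
  medz 0.058755747681033796 mean [ 0.59896074 -0.1696217   0.06247681]
  shelf corners [[0.5472000241279602, -0.011800000444054604], [0.5593000054359436, -0.3303999900817871], [0.6521999835968018, -0.32690000534057617], [0.6402000188827515, -0.008299999870359898]] [ 0.59972143 -0.16935927]
top green [191 252  22  21 358] [201.6 261.5]
  medz 0.10113637327021908 mean [0.41839264 0.17649946 0.10314172]
  pad [[0.41847605 0.17714819 0.1       ]]
top block ((0.5060882568359375, 0.17834706604480743), (0.08869161456823349, 0.21101006865501404), 0.7355311512947083) medz 0.09704777589658667
  orange 35 [371.3 215.7] [ 0.51661421 -0.16339216  0.094     ] [ 0.52262237 -0.1715791   0.05089085]
  orange 75 [176.4 218. ] [0.50620847 0.23468024 0.094     ] [0.50601988 0.23424708 0.09552198]
  orange 76 [229.7 218.2] [0.50734901 0.12477601 0.094     ] [0.5057943  0.12284398 0.10694658]
  orange 30 [372.1 231.3] [ 0.48490811 -0.16448455  0.094     ] [ 0.48930016 -0.17276997  0.05067648]
  pan? [296 153 115   5 319] [343.8 155. ] [ 0.64586704 -0.1054
[... 585 characters left out ...]
edz 0.10021827288911511 mean [0.42650913 0.18132455 0.10346353]
  pad [[0.42288434 0.17896751 0.1       ]]
scene block ((0.5132793188095093, 0.1808079332113266), (0.09679929167032242, 0.21334490180015564), 0.7682345509529114) medz 0.09604818017849213
  orange 39 [325.8 219. ] [0.50935133 0.12372588 0.094     ] [0.50997858 0.12425845 0.09470779]
  orange 50 [367.5 246.6] [0.50761467 0.23363358 0.094     ] [0.50847335 0.23420532 0.09496466]
  orange 40 [318.8 313.1] [0.69392477 0.28567697 0.094     ] [0.65305972 0.25125785 0.02866449]
  pan? [183 132  51  29 644] [207.  146.8] [ 0.51549072 -0.28646078  0.0719013 ]
  pan? [236 165  60  35 916] [265.6 182.2] [ 0.50702529 -0.06755947  0.07902461]
```

```bash
cat >> h.py <<'E'
YB=0.012; YP=0.036
PAD=np.array([.420,.178])
W1=np.array([.5075,.1243]); W2=np.array([.5067,.2342])
BO=np.array([.5061,-.1724]); bx=np.array([np.cos(YP),np.sin(YP)]); by=np.array([-bx[1],bx[0]])
PL=BO+.11*by; PR=BO-.11*by
def P(xy,z): return np.array([xy[0],xy[1],z])
def T(tag=""):
    s=r.read_state(); print(tag,"t",round(s["time_s"],2),"pos",s["eef_pos"].round(4),"F",s["contact_force"].round(1),"w",round(s["grip_width"],4))
E
python3 - <<'E'
from h import *
print(PL,PR)
for xy,z,a in((PAD,.16,YB),(PAD,.08,YB),(W1,.2,YB),(W2,.2,YB),(PR,.25,YP),(PL,.25,YP),(PR-.06*bx,.105,YP),(PR+.06*bx,.105,YP)):
    print(xy,z,r.solve_ik(P(xy,z),quat(a)))
command_gripper(0.0,30)
T()
r.reach(P(PAD,.15),quat(YB));T()
print(r.move_straight(P(PAD,.079),speed=.05,max_force=38));T()
save(1)
r.move_straight(P(PAD,.22),speed=.25);T()
E
```

```text
[ 0.50214086 -0.06247127] [ 0.51005914 -0.28232873]
[0.42  0.178] 0.16 [ 2.32584537e-01  3.28637106e-01  1.84492650e+00 -4.44089210e-16
  9.68029043e-01  1.79138086e+00]
[0.42  0.178] 0.08 [ 2.32584537e-01  4.57713407e-01  1.92966034e+00 -4.44089210e-16
  7.54218904e-01  1.79138086e+00]
[0.5075 0.1243] 0.2 [ 9.34514847e-02  3.90107016e-01  1.61701905e+00 -4.44089210e-16
  1.13446659e+00  1.65224781e+00]
[0.5067 0.2342] 0.2 [ 2.95660447e-01  4.51702928e-01  1.51661625e+00 -4.44089210e-16
  1.17327348e+00  1.85445677e+00]
[ 0.51005914 -0.28232873] 0.25 [-6.36970920e-01  4.53626758e-01  1.36839306e+00 -4.44089210e-16
  1.31957284e+00  8.97825407e-01]
[ 0.50214086 -0.06247127] 0.25 [-2.75338079e-01  3.12668660e-01  1.58539655e+00 -4.44089210e-16
  1.24352744e+00  1.25945825e+00]
[ 0.45009802 -0.28448826] 0.105 [-7.07638801e-01  5.24789680e-01  1.69868728e+00 -4.44089210e-16
  9.18115693e-01  8.27157525e-01]
[ 0.57002027 -0.28016919] 0.105 [-5.77408661e-01  6.82508132e-01  1.38639210e+00 -4.44089210e-16
  1.07269242e+00  9.57387666e-01]
 t 0.87 pos [ 0.144  -0.5049  0.2563] F [ 0.3 -0.2 -0.3] w -0.0001
 t 3.5 pos [0.4204 0.1775 0.1501] F [-0.5  0.   0.3] w 0.0003
True
 t 4.72 pos [0.4201 0.178  0.085 ] F [-2.1 -1.3 11.7] w -0.0003
 t 5.51 pos [0.4193 0.1779 0.2186] F [ 0.3  1.1 -1.2] w 0.0003
```

Run:
```python
from h import *
save(2)
for n in("top","scene"):
    f=np.load(n+"2.npz");p,d=f["p"],f["d"];W=pix(n,d)
    m=(W[...,0]>.44)&(W[...,0]<.56)&(W[...,1]>.06)&(W[...,1]<.30)&(W[...,2]>.12)&(W[...,2]<.15)
    N,L,st,ce=cv2.connectedComponentsWithStats(m.astype(np.uint8))
    for i in range(1,N):
        if st[i,4]>60: w=W[L==i]; print(n,st[i],ce[i],w.mean(0),np.percentile(w,[5,50,95],axis=0).round(4).tolist(), cast(n,ce[i],.134))
    hsv=cv2.cvtColor(p,cv2.COLOR_RGB2HSV);H,S,V=[hsv[...,i] for i in range(3)]
    g=(H>45)&(H<80)&(S>120)&(V>60)&(W[...,1]>.1)&(W[...,2]<.15)
    if g.any(): print("pad",np.percentile(W[g],[10,50,90],axis=0))
a=cv2.imread("pics/scene2.png");b=cv2.imread("pics/top2.png")
cv2.imwrite("pics/c2.png",cv2.hconcat([cv2.resize(a[150:330,220:440],(400,327)),cv2.resize(b[140:300,130:330],(400,327))]))
```

```text
top [170 202  17  23 173] [179.60115607 211.42774566] [0.5143092  0.217803   0.13355986] [[0.4968, 0.2077, 0.1246], [0.5149, 0.2165, 0.1345], [0.5291, 0.2319, 0.1374]] [[0.51423724 0.21768402 0.134     ]]
top [214 203  28  27 574] [227.78571429 215.76480836] [0.50691932 0.12238548 0.13482832] [[0.4855, 0.1007, 0.1319], [0.5065, 0.1221, 0.1351], [0.5282, 0.1438, 0.1376]] [[0.50700434 0.12251883 0.134     ]]
pad [[0.39969343 0.16556773 0.05903653]
 [0.40389112 0.1772522  0.06126553]
 [0.40788529 0.18770443 0.06288138]]
scene [314 196  26  23 475] [326.58736842 206.91578947] [0.51575573 0.12804895 0.13216192] [[0.491, 0.1049, 0.1223], [0.5165, 0.1287, 0.1338], [0.5356, 0.1484, 0.1361]] [[0.51759772 0.12964362 0.134     ]]
scene [355 223  29  25 559] [369.2039356  234.44543828] [0.51436782 0.23715432 0.13225227] [[0.4901, 0.214, 0.1227], [0.5155, 0.2378, 0.1336], [0.5345, 0.2584, 0.1361]] [[0.51613397 0.23838531 0.134     ]]
pad [[0.40248818 0.16534771 0.05846653]
 [0.40698581 0.17116857 0.05986394]
 [0.41434515 0.17728679 0.06119772]]
```

View pics/c2.png

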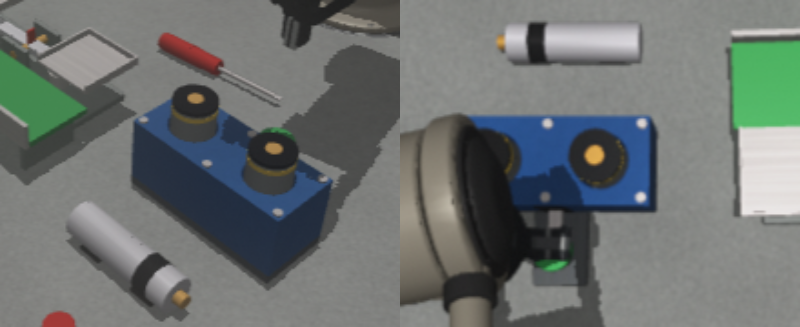

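Both tubes are raised: tops at 0.134 m, at (195,100) and (272,150) in the crop, with the pad at 0.060 m. Next is the right-hand tube to the right pan.

```bash
cat > pick.py <<'E'
from h import *
def pick(xy):
    command_gripper(.085,40)
    r.reach(P(xy,.20),quat(YB))
    r.move_straight(P(xy,.129),speed=.12);T("down")
    f0=r.read_state()["contact_force"]
    command_gripper(.04,40);T("grip")
    r.move_straight(P(xy,.225),speed=.12)
    r.hold(.2);T("lift");
E
python3 - <<'E'
from pick import *
pick(np.array([.5072,.1238]))
r.reach(P(PR,.225),quat(YP));T("over")
r.move_straight(P(PR,.165),speed=.12)
print(r.move_straight(P(PR,.141),speed=.04,max_force=6));T("placed")
save(3)
E
python3 - <<'E'
import cv2
a=cv2.imread("pics/scene3.png");b=cv2.imread("pics/top3.png")
cv2.imwrite("pics/c3.png",cv2.hconcat([cv2.resize(a[60:240,130:350],(400,327)),cv2.resize(b[120:280,270:470],(400,327))]))
E
```

```text
down t 7.63 pos [0.5075 0.1242 0.1298] F [ 0.7 -0.3  0.2] w 0.0851
grip t 8.04 pos [0.5075 0.1239 0.1295] F [1.4 0.8 1.9] w 0.0513
lift t 9.19 pos [0.5069 0.1238 0.2242] F [-0.7  0.6 -4.3] w 0.0512
over t 10.69 pos [ 0.5105 -0.2811  0.225 ] F [ 0.4  0.8 -4.5] w 0.0512
False
placed t 12.09 pos [ 0.5099 -0.2824  0.1407] F [-0.3 -0.1 -4. ] w 0.0511
```

View pics/c3.png

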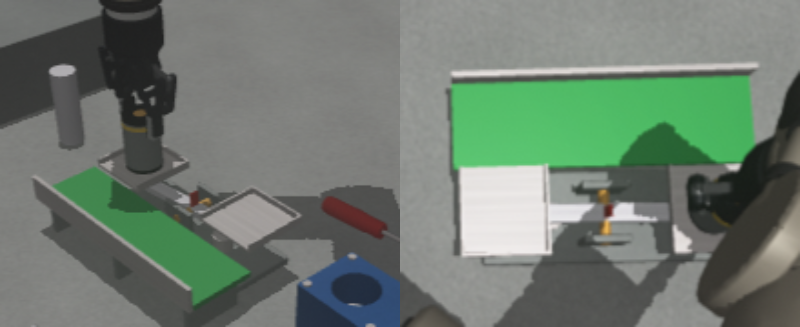

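The tube hangs clear over the right pan: 4.3 N, so this is probably the heavy one, and there's no contact yet. I'll lower it further.

Run:
```python
from h import *
for n in("scene",):
    f=np.load(n+"3.npz");W=pix(n,f["d"])
    for nm,c in(("L",PL),("R",PR)):
        m=(abs(W[...,0]-c[0])<.042)&(abs(W[...,1]-c[1])<.042)&(W[...,2]>.05)&(W[...,2]<.1)
        print(nm,m.sum(),np.percentile(W[m][:,2],[10,30,50,70]))
print(r.move_straight(P(PR,.132),speed=.03,max_force=3.5));T("placed")
r.hold(.3);T()
```

```text
L 829 [0.08459327 0.08576707 0.08655586 0.08733914]
R 548 [0.063384   0.06510181 0.06878954 0.07698932]
True
placed t 12.4 pos [ 0.5097 -0.2821  0.1382] F [ 0.5 -0.2 -4.1] w 0.051
 t 12.7 pos [ 0.5093 -0.2818  0.1378] F [-0.3  1.4 -3.8] w 0.0509
```

Run:
```python
from h import *
print(r.move_straight(P(PR,.1325),speed=.02,max_force=9));T("placed")
r.hold(.2);T()
```

```text
True
placed t 12.95 pos [ 0.5096 -0.2819  0.1356] F [-2.1  1.   6.1] w 0.0511
 t 13.15 pos [ 0.5096 -0.2819  0.1355] F [-2.3 -0.2  5.6] w 0.0509
```

The pan is fully down and carrying the tube. I'll release it and fetch the second tube.

```bash
python3 - <<'E'
from pick import *
command_gripper(.08)
r.move_straight(P(PR,.23),speed=.18);T("up")
pick(np.array([.5065,.2340]))
save(4)
E
python3 - <<'E'
import cv2
a=cv2.imread("pics/scene4.png");b=cv2.imread("pics/top4.png")
cv2.imwrite("pics/c4.png",cv2.hconcat([cv2.resize(a[60:240,130:400],(450,300)),cv2.resize(b[120:280,270:470],(350,300))]))
E
```

```text
up t 14.23 pos [ 0.5096 -0.282   0.229 ] F [-0.5  0.2 -0.8] w 0.0801
down t 17.07 pos [0.5071 0.2339 0.1296] F [-0.9 -0.2  0.5] w 0.0848
grip t 17.48 pos [0.5069 0.2341 0.1298] F [-0.8 -0.4  4.6] w 0.0512
lift t 18.63 pos [0.5062 0.2339 0.2242] F [ 1.3 -0.4 -2.9] w 0.051
```

View pics/c4.png

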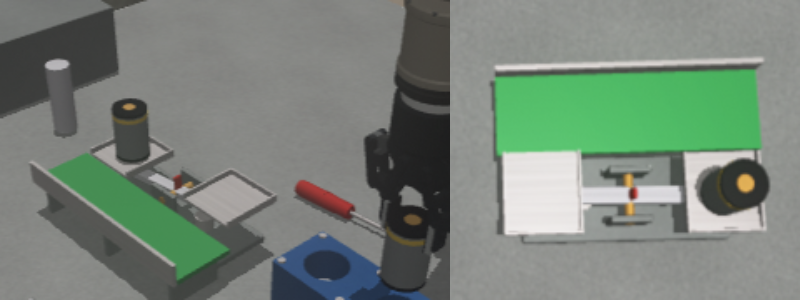

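The first tube stands on the right pan. I'm carrying the second, which reads lighter at 2.9 N, to the raised left pan.

```bash
python3 - <<'E'
from pick import *
r.reach(P(PL,.225),quat(YP))
r.move_straight(P(PL,.178),speed=.12);T("over")
hit=r.move_straight(P(PL,.1645),speed=.03,max_force=4);print(hit);T("c")
r.hold(.15);T()
save(5)
E
python3 - <<'E'
import cv2
a=cv2.imread("pics/scene5.png");b=cv2.imread("pics/top5.png")
cv2.imwrite("pics/c5.png",cv2.hconcat([cv2.resize(a[60:240,130:400],(450,300)),cv2.resize(b[120:280,270:470],(350,300))]))
E
```

```text
over t 20.42 pos [ 0.5025 -0.0619  0.1783] F [ 0.9  0.7 -1.8] w 0.0512
True
c t 20.85 pos [ 0.5023 -0.0624  0.1655] F [-0.1 -0.6  1.4] w 0.0513
 t 21.0 pos [ 0.5023 -0.0624  0.1657] F [ 2.1 -0.9  1.9] w 0.0513
```

View pics/c5.png

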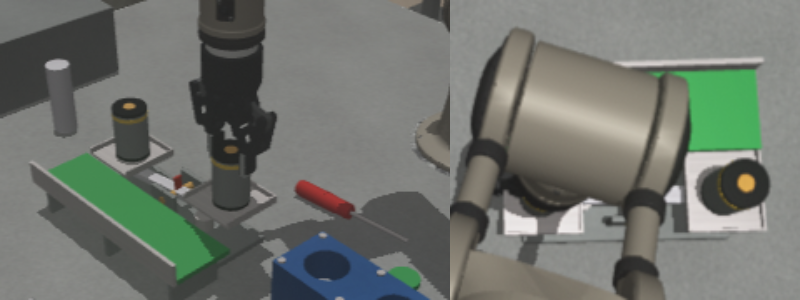

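The tube is touching the left pan. I'll release, retreat, wait for the balance to tip, and look.

```bash
python3 - <<'E'
from pick import *
command_gripper(.08)
r.move_straight(P(PL,.25),speed=.18)
# stage away from the balance, toward -x of the right pan
r.reach(P(PR-.15*bx,.23),quat(YP)); T()
r.hold(3.0)
save(6)
for n in("scene","top"):
    f=np.load(n+"6.npz");W=pix(n,f["d"])
    for nm,c in(("L",PL),("R",PR)):
        m=(abs(W[...,0]-c[0])<.06)&(abs(W[...,1]-c[1])<.06)&(W[...,2]>.1)&(W[...,2]<.18)
        z=np.percentile(W[m][:,2],90); k=m&(W[...,2]>z-.006); uv=np.argwhere(k).mean(0)[::-1]
        w=(cast(n,uv,z)[0][:2]-BO); print(n,nm,"top z",z.round(4),"local",(w@bx).round(4),(w@by).round(4))
E
python3 - <<'E'
import cv2
a=cv2.imread("pics/scene6.png");b=cv2.imread("pics/top6.png")
cv2.imwrite("pics/c6.png",cv2.hconcat([cv2.resize(a[60:240,130:400],(450,300)),cv2.resize(b[120:280,270:470],(350,300))]))
E
```

```text
t 23.16 pos [ 0.3606 -0.2871  0.2297] F [-0.  -0.5 -0.3] w 0.0797
scene L top z 0.1712 local 0.0058 0.1132
scene R top z 0.1408 local 0.0065 -0.104
top L top z 0.1731 local -0.001 0.1096
top R top z 0.1422 local -0.0011 -0.1086
```

View pics/c6.png

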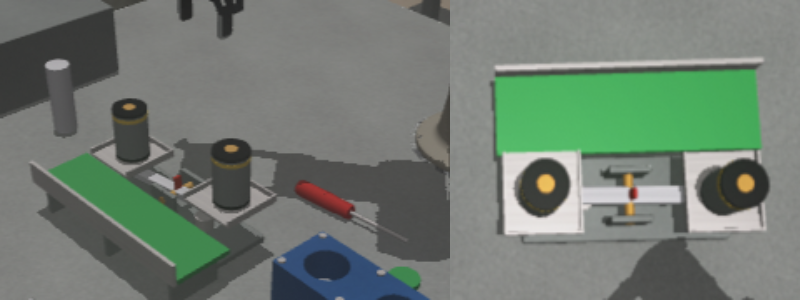

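The right pan has dropped: that tube's top is at 0.141 m against 0.172 m on the left. I'm approaching behind it with the fingers 30 mm apart as a V-nest, low down.

```bash
python3 - <<'E'
from pick import *
c=PR
command_gripper(.030)
r.reach(P(c-.062*bx,.17),quat(YP))
r.move_straight(P(c-.062*bx,.106),speed=.12);T()
print(r.move_straight(P(c-.026*bx,.106),speed=.04,max_force=1.5));T("touch")
s=r.read_state();print("local x",(s["eef_pos"][:2]-c)@bx)
save(7)
E
python3 - <<'E'
import cv2
a=cv2.imread("pics/scene7.png");b=cv2.imread("pics/top7.png")
cv2.imwrite("pics/c7.png",cv2.hconcat([cv2.resize(a[60:240,130:400],(450,300)),cv2.resize(b[120:280,270:470],(350,300))]))
E
```

```text
t 27.98 pos [ 0.4482 -0.2851  0.107 ] F [ 0.2 -0.3  0.9] w 0.0297
True
touch t 28.71 pos [ 0.4786 -0.2831  0.1055] F [-1.3  0.3 -0. ] w 0.0301
local x -0.03144496534713128
```

View pics/c7.png

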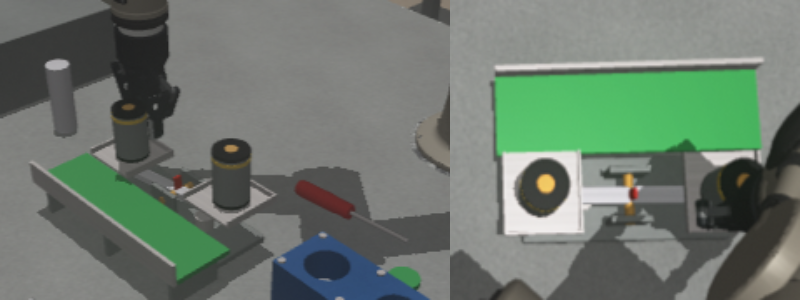

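Contact came at −31 mm as predicted, with the tube upright. Now the push across.

```bash
python3 - <<'E'
from pick import *
c=PR
print(r.move_straight(P(c+.064*bx,.106),speed=.075,max_force=20));T("end")
r.move_straight(P(c+.056*bx,.106),speed=.05)
r.move_straight(P(c+.056*bx,.21),speed=.15)
save(8)
E
python3 - <<'E'
import cv2
a=cv2.imread("pics/scene8.png");b=cv2.imread("pics/top8.png")
cv2.imwrite("pics/c8.png",cv2.hconcat([cv2.resize(a[60:240,130:400],(450,300)),cv2.resize(b[120:280,270:470],(350,300))]))
E
```

```text
False
end t 30.24 pos [ 0.5737 -0.28    0.1059] F [-1.5  0.4 -1.1] w 0.0299
```

View pics/c8.png

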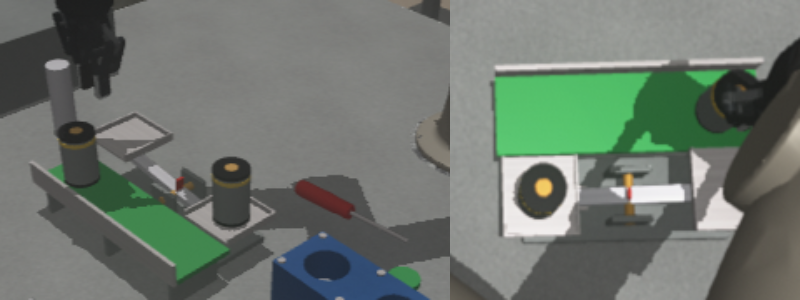

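The heavy tube stands on the shelf, at (78,150) in the crop. I'll move the arm away and check.

```bash
python3 - <<'E'
from pick import *
r.move_straight(P(PR-.15*bx,.25),speed=.25)
r.hold(3.0);T()
save(9)
C2=PR+.095*bx
for n in("scene","top"):
    f=np.load(n+"9.npz");W=pix(n,f["d"])
    for nm,c in(("L",PL),("shelf",C2)):
        m=(abs(W[...,0]-c[0])<.05)&(abs(W[...,1]-c[1])<.06)&(W[...,2]>.105)&(W[...,2]<.18)
        z=np.percentile(W[m][:,2],90); k=m&(W[...,2]>z-.006); uv=np.argwhere(k).mean(0)[::-1]
        w=(cast(n,uv,z)[0][:2]-BO); print(n,nm,"top z",z.round(4),"local",(w@bx).round(4),(w@by).round(4))
    # probe change
    a=np.load(n+"0.npz")["p"].astype(int);b=f["p"].astype(int)
    s=(slice(145,175),slice(175,255)) if n=="top" else (slice(258,325),slice(250,330))
    print(n,"probe diff",np.abs(a-b)[s].mean(),np.abs(a-b)[s].max())
E
python3 - <<'E'
import cv2
a=cv2.imread("pics/scene9.png");b=cv2.imread("pics/top9.png")
cv2.imwrite("pics/c9.png",cv2.hconcat([cv2.resize(a[60:330,130:400],(400,400)),cv2.resize(b[120:320,270:470],(400,400))]))
E
```

```text
t 35.48 pos [ 0.3602 -0.2877  0.25  ] F [ 0.3 -0.2 -0.2] w 0.0302
scene L top z 0.1408 local 0.0065 0.1136
scene shelf top z 0.1393 local 0.1003 -0.1046
scene probe diff 1.4375 4
top L top z 0.1423 local -0.001 0.1098
top shelf top z 0.1405 local 0.0922 -0.1089
top probe diff 6.5247222222222225 10
```

View pics/c9.png

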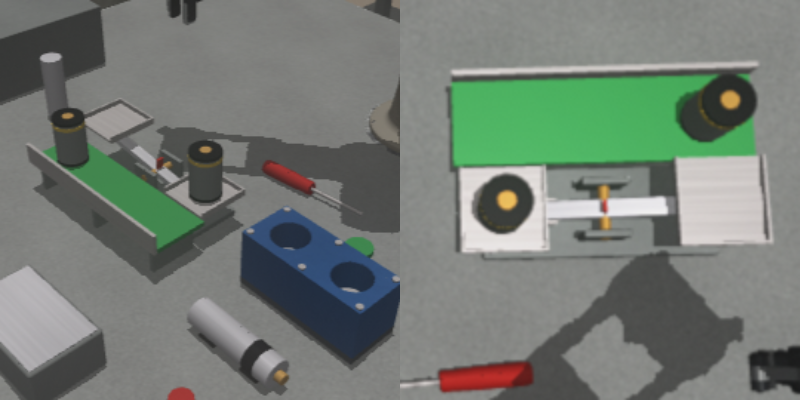

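```bash
python3 -c "
from workcell import r
r.finish_job()"
```

```text
the job is handed in; nothing more can be done
```

The job is done and handed in at about 36 s on the robot clock, with the heavier tube on the green shelf and the other tube still standing on the left pan.

- **Sequence:** I pressed the pad fully down (its top measured about 60 mm). Then I stood one tube on the right pan and the other on the left pan and let go. The right pan stayed down, so I pushed that tube across onto the shelf with the fingers behind it, low down and without gripping it.
- **Which tube is heavier:** The balance and the wrist force agreed. The right-hand tube read about 4.3 N when lifted, against roughly 2–3 N for the other.
- **Shelf tube:** It stands upright with its centre at balance x of about 92–100 mm and y of about −107 mm. It clears the shelf edge at 48 mm and the fence at 140 mm. Its top is at about 140 mm (expected 138 mm, within the camera calibration).
- **Other tube:** It stands upright near the middle of the left pan, which sank to its low position as expected.
- **Probe:** Before-and-after pictures show no movement, only slight brightness changes.
- **Disagreement:** My simple centroid method put tube positions up to 8 mm apart between the two cameras, because the scene view is biased towards +x. The margins are larger than that.

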